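Swing the indexed scanner arm over the parcel scale

ROBOT

A 6-joint arm with a two-finger parallel gripper is mounted at the origin on the work surface. World frame = base frame: x ahead of the robot, y to its left, z up, the work surface at z = 0. Lengths are in m, angles in rad, forces in N, time in s.
With the tool pointing down it reaches from about 0.375 to 0.75 m from the base axis. Payload 9 kg.
Tool frame: the origin (TCP) lies at the very end of the fingers, on their centre line; the grasp point (between the pads) lies manip.grasp_offset behind it (manip.grasp_offset is the distance from the TCP to the grasp point, in m); y points along the fingers, z is the direction in which the jaws open and shut, and the axes are right-handed (so a half turn about y gives the same grasp; the last joint's range is limited). The gripper opens to 85 mm and grips with 20 to 120 N. Pads are 22 mm wide; open, the fingers measure 114 mm over their backs; the gripper's body (76 mm by 85 mm) begins 54 mm behind the grasp point. The pads swing forward as they close: fully open they stand 13 mm farther back than shut.
Start: joints at [1.053, 0.104, 0.097, 1.564, 0, 1.353], TCP at [0.177, 0.573, 0.231] pointing down, gripper open.
Joint ranges: [-2.99, 2.99], [-0.84, 1.86], [-1.1, 1.16], [-1.84, 2.11], [-1.51, 1.56], [-3.14, 3.14]. Speed limits (rad/s): [2.22, 2.22, 2.57, 3.14, 3.14, 3.14].

INTERFACE

Orientations are given as a unit quaternion [x, y, z, w].
In Python, from rig import manip gives the robot as it stands.
- The arm moves only by the shell command python3 -m handwheel 'ROWS'. ROWS is JSON, a list of rows, each an object with "translation": the shift along the world's x, y, z in m, a list of three; "rot": the turn, a rotation vector about the world's x, y, z in rad, a list of three; "fingers": the opening, from -1 (shut) to 1 (fully open). A call has 1 to 20 rows; each row shifts and turns the commanded pose from where the row before left it; what a row does not reach is not made up. A row lasts 1/10 s, in which the tool goes at most 50 mm and 8.59 degrees, less where a joint would pass 70% of its speed; a pose out of reach is approached as far as the arm can. A call with a gripper value outside its range is refused whole. The fingers move at their own pace and stop on an object; the grip force is fixed at half the most. Time passes only in rows, so rows that do not move let the fingers close. It gives the time, the measured TCP pose, the force and the opening at its end, in the units of the state.
- manip.get_obs(): the state, without advancing time (a new reading comes with each control period).
- manip.camera(name): name is "scene" or "top" or "wrist"; returns a dict with "color" (384x512x3 uint8, red, green, blue), "intrinsics" (3x3 intrinsics, pixels), "R" (3x3) and "t" (3): a world point X has camera coordinates R X + t. Camera axes: x right, y down, z forward; pixel columns grow to the right and rows downward; lengths in m; the calibration is good to about 2 mm. A picture is of the moment at which its call begins. There is no depth.
- manip.finish_job(): hands the job in, once; it reports no verdict.
Trained networks look in the newest picture that a camera, given by its name, has taken for a name from the list of things; names that differ only in an ending like _2 or _b are one class to them, and where a whole thing is asked for, a point or a joint stands for the part that bears it (a point fixed in the world has none). Each returns a list of dicts, best first, with "conf" (0 to 1); they miss things now and then, are a little off and sometimes report something else, mostly with a low value. They report only what shows in the picture. A call takes as long as a camera call.
- manip.find_in(target, camera): "point" ([x, y, z] in m, in world coordinates, good to about 4 mm: the middle of the surface that is visible of it).
- manip.outline_of(target, camera): "mask" (384x512 bool, what is visible of it).
- manip.landmark_of(target, camera): "point" ([x, y, z] in m, in world coordinates, good to about 4 mm: a listed point, or the origin of a listed thing).
The state is a dict: "time": time; "q": joint angles; "joint_vel": joint speeds; "joint_efforts": joint torques, N m; "tool_pos": TCP position; "tcp_rot": TCP orientation; "force": force on the tool from outside, world axes, zero at the start; "ft_torque": the same for the moment, N m; "gripper_width": finger opening in m.
Only numpy, scipy, OpenCV 4.12 (cv2) and the standard library are available. Lean on these libraries where they do the work, as an engineer would, in place of code of your own. Each camera call takes 0.05 s, during which the arm holds its last target. There are 200 camera calls.

TASK

The barcode scanner on its swing arm is parked between the parcel scale and the letter tray. Hook a fingertip through the red pull ring, lift the spring index pin, swing the arm one hole so that the scanner is over the parcel scale, and let the pin spring fully home in that hole. Do not pinch or wrench the ring, and leave the packet on the scale and everything else standing where it is.

Things in the scene. Friction and masses are not known exactly. Their poses are not given: they have to be found in the camera images.
- stand: Fixed grey stand of the scanner arm. Origin: on the table under the vertical pivot; x points to the middle hole, where the arm is parked, z up. Column 48 mm diameter on a 130 mm square flange; on it a level steel index plate (top at 193 mm, 8 mm thick, sector of 134 mm radius, 75 degrees each side of x) with five 10 mm holes, 110 mm from the pivot at -60, -30, 0, 30, 60 degrees.
- scan_arm (a joint): Hinge of the white swing arm about the stand's pivot, rad: 0 = parked in the middle hole, positive = anticlockwise from above (to the stand's +y); holes at multiples of 0.5236. 1 mm play in a hole. With the pin lifted it swings against slight friction (0.15 N m) and stays where left. Arm 28 mm wide, top at 231 mm (hub cap 241 mm), scanner at its end 300 mm from the pivot.
- index_pin (a joint): Travel of the spring index pin in its sleeve on the arm, m: 0 = fully home in a hole, 0.010 = rounded nose just clear of the plate (it also rests there between holes), 0.022 = upper stop. The spring pushes it down with 5 N at 0 to 10.5 N at the stop. The nose drops into a hole from within about 2.5 mm of its centre.
- pull_ring: Red ring (5 mm wire, 46 mm inside) hinged in the eye on top of the index pin; lifts it, turns with the arm. Origin: centre of its lowest wire, on the pin's axis, 110 mm from the pivot, 254 mm above the table with the pin home. z: across the opening to the ring's top, leaning 35 to 55 degrees off vertical away from the pivot (it tips lightly, 20 to 70); x: axis through the opening; y level.
- scan_window (a point): Centre of the scanner's dark red window in the underside of the black head (85 x 66 x 44 mm) at the arm's end, 300 mm from the pivot, 155 mm above the table.
- scale_centre (a point): Centre of the scale's aluminium weighing plate (196 x 168 mm, top 40 mm above the table). The scale, fixed, stands on the left or the right of the stand, under the place of the scanner one hole (30 degrees) from the middle, within 8 mm.
- letter_tray: Yellow letter tray (196 x 168 x 60 mm, letters up to 90 mm) on the other side of the stand; fixed. Origin: centre of its underside.
- packet: Loose cardboard packet, 120 x 90 x 40 mm, lying on the scale; origin: centre of its underside. To be left alone.
- tape_roll: Loose roll of brown tape, 90 mm diameter, 48 mm high, lying flat between scale and tray; origin: centre of its underside. To be left alone.
- stamp: Loose wooden hand stamp, 34 mm diameter, 68 mm high, standing beside the stand; origin: centre of its underside. To be left alone.
- card_terminal: Loose black card terminal, 170 x 82 x 41 mm, lying beside the stand; origin: centre of its underside. To be left alone.
- carton: Loose carton, 150 x 110 x 85 mm, on the left of the table; origin: centre of its underside. To be left alone.
- pen_cup: Loose black cup, 76 mm diameter, 95 mm high, on the right of the table; origin: centre of its underside. To be left alone.

How it is judged:
On the way, in this order (a step that is already met when the one before it is completed fails the run):
1. the index pin is lifted clear of the plate by a finger in the ring, the arm still at the middle hole (value of joint index_pin above 0.009 m and contact force between the fingers and pull_ring above 1 N and value of joint scan_arm between -0.2 and 0.2 rad), for 0.05 s.
2. the scanner is over the parcel scale with the pin home in the next hole (value of joint index_pin below 0.002 m and horizontal distance between scan_window and scale_centre below 0.03 m), for 0.2 s.
At the end, for the whole second after the job is handed in: The scanner's window stands over the scale's centre within 30 mm (seen from above), the index pin is home in that hole within 2 mm, and the arm is at rest and released (all of step 2 and velocity of joint scan_arm between -0.05 and 0.05 rad/s); the robot touches nothing.
It fails at once if the ring is pinched or wrenched (more than 32 N between fingers and ring) (contact force between the fingers and pull_ring above 32 N).
It fails at once if a loose thing is pushed, lifted or carried more than 20 mm from its place (distance of any of packet, tape_roll, stamp, card_terminal, carton, pen_cup from where it was at the start of the episode above 0.02 m).
It also fails if it takes over 48 s, if anything falls off the work surface, if the arm or the gripper's body presses on something with over 40 N, if the wrist force passes 120 N, or if a joint passes its speed limit or range.

## Working session

There is one attempt and no reset: what is moved stays moved. The work goes in short steps, Python scripts to look and compute and a shell command to move; the robot and the scene stay as the last step left them, time stands still between calls to the robot, and variables do not carry over. Pictures are saved under pics/ and viewed, about 8 in all and at most 12, crops included, and the job is handed in when it is done.

```bash
mkdir -p pics; ls; cat > h.py <<'E'
from rig import manip
import numpy as np, cv2
def snap(n,f):
    c=manip.camera(n); cv2.imwrite('pics/'+f,c['color'][:,:,::-1]); return c
E
python3 - <<'E'
from h import *
np.set_printoptions(precision=4,suppress=True)
a=snap('scene','s1.png');b=snap('top','t1.png')
cv2.imwrite('pics/a.png',cv2.resize(np.hstack([a['color'],b['color']])[:,:,::-1],(800,300),interpolation=cv2.INTER_AREA))
for c in('scene','top'):
  for n in ['stand','pull_ring','scan_window','scale_centre','letter_tray','packet','tape_roll','stamp','card_terminal','carton','pen_cup']:
    r=manip.landmark_of(n,c)[:2]
    print(c,n,[(np.round(x['point'],3),round(x['conf'],2)) for x in r])
o=manip.get_obs();print(o, manip.grasp_offset)
E
```

```text
pics
scene stand [(array([ 0.389, -0.061,  0.002]), 0.65), (array([ 0.667, -0.135,  0.   ]), 0.54)]
scene pull_ring [(array([ 0.493, -0.092,  0.256]), 0.46), (array([ 0.44 , -0.512, -0.003]), 0.26)]
scene scan_window [(array([ 0.671, -0.148,  0.153]), 0.69)]
scene scale_centre [(array([0.678, 0.007, 0.043]), 0.62), (array([ 0.345, -0.243, -0.001]), 0.31)]
scene letter_tray [(array([ 0.596, -0.275,  0.001]), 0.87)]
scene packet [(array([ 0.686, -0.007,  0.04 ]), 0.66), (array([ 0.491, -0.093,  0.25 ]), 0.25)]
scene tape_roll [(array([ 0.665, -0.134, -0.002]), 0.8), (array([ 0.438, -0.51 , -0.003]), 0.21)]
scene stamp [(array([ 0.465,  0.06 , -0.   ]), 0.53)]
scene card_terminal [(array([ 0.344, -0.242,  0.002]), 0.98)]
scene carton [(array([0.42 , 0.516, 0.001]), 0.94)]
scene pen_cup [(array([ 0.439, -0.51 , -0.   ]), 0.69), (array([0.423, 0.516, 0.001]), 0.35)]
top stand [(array([ 0.387, -0.059,  0.001]), 0.74), (array([0.676, 0.01 , 0.037]), 0.21)]
top pull_ring [(array([ 0.492, -0.096,  0.254]), 0.46)]
top scan_window [(array([ 0.675, -0.148,  0.154]), 0.79), (array([0.425, 0.524, 
[... 314 characters left out ...]
[ 0.346, -0.243,  0.   ]), 0.72), (array([ 0.596, -0.273, -0.002]), 0.44)]
top carton [(array([0.424, 0.52 , 0.003]), 0.89), (array([ 0.596, -0.27 , -0.005]), 0.39)]
top pen_cup [(array([ 0.44 , -0.514,  0.001]), 0.91)]
{'time': 1.2, 'q': array([ 1.0533,  0.1041,  0.0973,  1.5639, -0.    ,  1.3531]), 'joint_vel': array([-0.0001,  0.0008,  0.0002,  0.001 ,  0.001 ,  0.0007]), 'joint_efforts': array([ -0.0002, -55.6762,  50.3771,   0.0006,  -0.0004,   0.    ]), 'tool_pos': array([0.1772, 0.5733, 0.2314]), 'tcp_rot': array([-0.6991,  0.1056, -0.1056,  0.6992]), 'force': array([ 0.0116, -0.4248, -0.8394]), 'ft_torque': array([0.0052, 0.0042, 0.0075]), 'gripper_width': 0.08559286711123254} 0.0187
```

View picture.

View pics/a.png

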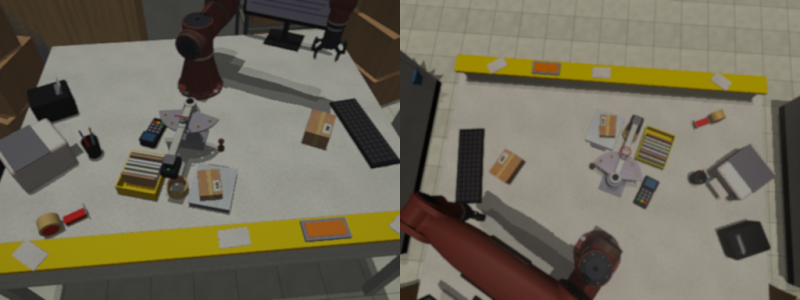

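```bash
python3 - <<'E'
from scipy.spatial.transform import Rotation as R
import numpy as np
print(R.from_quat([-0.6991,0.1056,-0.1056,0.6992]).as_matrix().round(3))
p=np.array([.388,-.060]);s=np.array([.676,.009]);w=np.array([.673,-.148]);r=np.array([.4925,-.094])
for v in (w,s,r): print(np.linalg.norm(v-p),np.degrees(np.arctan2(*(v-p)[::-1])))
E
cd pics; python3 -c "
import cv2
a=cv2.imread('s1.png');b=cv2.imread('t1.png')
print(a.shape)"
```

```text
[[ 0.955  0.     0.295]
 [-0.295  0.     0.955]
 [-0.    -1.     0.   ]]
0.29827671716042475 -17.15921973656274
0.29615029967906503 13.473158112731142
0.10989199242892994 -18.02275608151969
(384, 512, 3)
```

The ring sits at about (0.493, -0.094), the arm points at -17.3°, and the scale is on the +30° (left) side. I'll approach with the fingers shut and the tool tilted 45° outward, square to the ring.

```bash
python3 -m handwheel '[{"translation":[0.02,0,0.04],"rot":[0,0,0],"fingers":-1},{"translation":[0.02,0,0.04],"rot":[0,0,0],"fingers":-1},{"translation":[0.02,-0.02,0.04],"rot":[0,0,0],"fingers":-1},{"translation":[0.016,-0.04,0],"rot":[0,0,0],"fingers":-1},{"translation":[0.016,-0.04,0],"rot":[0,0,0],"fingers":-1},{"translation":[0.016,-0.04,0],"rot":[0,0,0],"fingers":-1},{"translation":[0.016,-0.04,0],"rot":[0,0,0],"fingers":-1},{"translation":[0.016,-0.04,0],"rot":[0,0,0],"fingers":-1},{"translation":[0.016,-0.04,0],"rot":[0,0,0],"fingers":-1},{"translation":[0.016,-0.04,0],"rot":[0,0,0],"fingers":-1},{"translation":[0.016,-0.04,0],"rot":[0,0,0],"fingers":-1},{"translation":[0.016,-0.04,0],"rot":[0,0,0],"fingers":-1},{"translation":[0.016,-0.04,0],"rot":[-0.029,-0.094,0],"fingers":-1},{"translation":[0.016,-0.04,0],"rot":[-0.029,-0.094,0],"fingers":-1},{"translation":[0.016,-0.04,0],"rot":[-0.029,-0.094,0],"fingers":-1},{"translation":[0.01,-0.04,0],"rot":[-0.029,-0.094,0],"fingers":-1}]'
```

```text
time: 2.8
tool_pos: [0.4399, 0.0317, 0.3519]
tcp_rot: [0.706, 0.035, 0.242, -0.664]
force: [-0.7, -0.6, 0.1]
gripper_width: 0.0002
```

```bash
python3 -m handwheel '[{"translation":[0,-0.04,0],"rot":[-0.029,-0.094,0],"fingers":-1},{"translation":[0,-0.04,0],"rot":[-0.029,-0.094,0],"fingers":-1},{"translation":[0,-0.03,0],"rot":[-0.029,-0.094,0],"fingers":-1},{"translation":[0,-0.02,0],"rot":[-0.029,-0.094,0],"fingers":-1},{"translation":[0,0,0],"rot":[0,0,0],"fingers":-1}]'
python3 - <<'E'
from h import *
from scipy.spatial.transform import Rotation as R
o=manip.get_obs(); print(o['q'].round(2),o['tool_pos'].round(4),R.from_quat(o['tcp_rot']).as_matrix().round(3),o['time'])
c=snap('wrist','w1.png');d=snap('scene','s2.png')
cv2.imwrite('pics/b.png',cv2.resize(c['color'][:,:,::-1],(512,384)))
for n in('pull_ring','index_pin','stand'):
  for cam in ('wrist','scene'):
    print(n,cam,[(np.round(x['point'],4),round(x['conf'],2)) for x in manip.landmark_of(n,cam)[:2]] if n!='index_pin' else '')
E
```

```text
time: 3.3
tool_pos: [0.5395, -0.101, 0.3935]
tcp_rot: [0.701, 0.124, 0.331, -0.619]
force: [-1.1, 0.8, -0.4]
gripper_width: 0.0002
[-0.47 -0.84 -0.51  1.24  0.09 -0.13] [ 0.5395 -0.101   0.3935] [[ 0.75   0.584  0.311]
 [-0.236 -0.203  0.95 ]
 [ 0.618 -0.786 -0.014]] 3.3
pull_ring wrist [(array([ 0.4891, -0.0954,  0.2541]), 0.8)]
pull_ring scene [(array([ 0.4951, -0.0908,  0.2532]), 0.52), (array([ 0.3465, -0.242 ,  0.0015]), 0.5)]
index_pin wrist 
index_pin scene 
stand wrist []
stand scene [(array([ 0.3901, -0.0605,  0.0018]), 0.91)]
```

View pics/b.png

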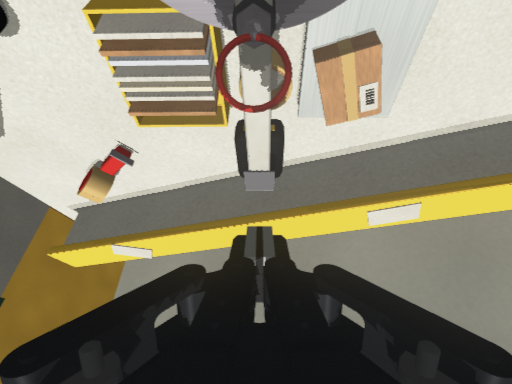

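The picture shows the ring centred near pixel (254, 72) in line with the shut fingers. Joint 2 hit its limit, so the pose was only partly reached. I'll collect a few poses while descending and fit the arm geometry, so I know which tilts are reachable.

```bash
cat > log.py <<'E'
from h import *
import json
o=manip.get_obs(); open('log.txt','a').write(json.dumps([o['q'].tolist(),o['tool_pos'].tolist(),o['tcp_rot'].tolist()])+'\n')
print(o['q'].round(3),o['tool_pos'].round(4),o['time'],o['force'].round(1))
E
python3 log.py
python3 -m handwheel '[{"translation":[-0.01,0.02,0.01],"rot":[0.014,0.047,0],"fingers":-1},{"translation":[-0.01,0.02,0.01],"rot":[0.014,0.047,0],"fingers":-1},{"translation":[0,0,0],"rot":[0,0,0],"fingers":-1}]'; python3 log.py
python3 -m handwheel '[{"translation":[-0.02,0,-0.02],"rot":[0.029,0.094,0],"fingers":-1},{"translation":[-0.02,0,-0.02],"rot":[0.029,0.094,0],"fingers":-1},{"translation":[0,0,0],"rot":[0,0,0],"fingers":-1}]'; python3 log.py
cat > fit.py <<'E'
import numpy as np,json
from scipy.optimize import least_squares
from scipy.spatial.transform import Rotation as R
D=[json.loads(l) for l in open('log.txt')]
D.append([[1.0533,.1041,.0973,1.5639,0,1.3531],[.1772,.5733,.2314],[-.6991,.1056,-.1056,.6992]])
Rz=lambda a:R.from_rotvec([0,0,a]);Ry=lambda a:R.from_rotvec([0,a,0])
def fk(p,q):
    a,h,L2,off,L3,Lt=p[:6]; s=np.sign
    el=np.array([a+L2*np.sin(q[1]),0,h+L2*np.cos(q[1])])
    b=q[1]-q[2]  # forearm pitch down
    w=el+Ry(b).apply([L3,0,off])
    d=(Ry(b+q[3])*Rz(q[4])).apply([1,0,0])
    return Rz(q[0]).apply(w+Lt*d), Rz(q[0]).apply(d)
def res(p):
    return np.concatenate([np.r_[fk(p,q)[0]-x, .3*(fk(p,q)[1]-R.from_quat(r).as_matrix()[:,1])] for q,x,r in D]+[ [.0005*(p[3])]])
def fit(): return least_squares(res,[0.03,.4,.4,0,.5,.25])
if __name__=='__main__':
    s=fit();print(s.x.round(3),np.abs(s.fun).max().round(4));print(s.fun[:-1].reshape(-1,6).round(3))
E
python3 fit.py
```

```text
[-0.467 -0.841 -0.511  1.241  0.085 -0.131] [ 0.5386 -0.0978  0.3938] 3.6 [0.6 0.3 0.2]
time: 3.9
tool_pos: [0.5188, -0.0566, 0.4163]
tcp_rot: [0.707, 0.092, 0.298, -0.635]
force: [1.1, 0.0, 1.0]
gripper_width: 0.0003
[-0.372 -0.745 -0.368  1.38   0.02  -0.062] [ 0.5188 -0.0566  0.4163] 3.9 [1.1 0.  1. ]
time: 4.2
tool_pos: [0.4783, -0.0587, 0.3711]
tcp_rot: [0.713, 0.02, 0.231, -0.662]
force: [0.8, -0.4, 0.0]
gripper_width: -0.0002
[-0.407 -0.643 -0.32   1.53   0.018 -0.098] [ 0.4783 -0.0587  0.3711] 4.2 [ 0.8 -0.4  0. ]
[-0.221  0.943  1.109 -0.635  0.704  1.173] 0.1191
[[-0.012 -0.057 -0.008 -0.     0.    -0.   ]
 [-0.003 -0.119  0.021  0.     0.     0.   ]
 [-0.103 -0.079 -0.015 -0.     0.     0.   ]
 [ 0.116 -0.058  0.002  0.    -0.    -0.   ]]
```

```bash
sed -i 's/w=el+Ry(b).apply(\[L3,0,off\])/w=el+Ry(b).apply([L3,0,off])+[0,p[6],0]/; s/0,.5,.25\]/0,.5,.25,.13]/' fit.py; python3 fit.py
cat > reach.py <<'E'
from fit import *
p=fit().x
lo=[-2.99,-.84,-1.1,-1.84,-1.51];hi=[2.99,1.86,1.16,2.11,1.56]
def ik(x,d):
    s=least_squares(lambda q:np.r_[fk(p,q)[0]-x,.2*(fk(p,q)[1]-d)],[-.4,-.5,-.6,1.2,0],bounds=(lo,hi))
    return s.x,np.linalg.norm(fk(p,s.x)[0]-x)
if __name__=='__main__':
  C=np.array([.388,-.060])
  for swing in(0,30):
   for tilt in(25,30,35,40,45,50):
    for back in (0,.06):
     for yaw in(0,-25,25):
      u=np.radians(-17.3+swing);y=u+np.radians(yaw);t=np.radians(tilt)
      d=np.array([np.sin(t)*np.cos(y),np.sin(t)*np.sin(y),-np.cos(t)])
      x=np.r_[C+.128*np.array([np.cos(u),np.sin(u)]),.272+.012]+(.012-back)*d
      q,e=ik(x,d);print(swing,tilt,back,yaw,'err mm',(1e3*e).round(1),q.round(2))
E
python3 reach.py
```

```text
[0.011 0.267 0.302 0.076 0.543 0.408 0.126] 0.0054
[[ 0.002  0.005  0.001 -0.     0.    -0.   ]
 [-0.002 -0.    -0.001  0.     0.     0.   ]
 [ 0.002 -0.002  0.001 -0.     0.     0.   ]
 [ 0.003 -0.002 -0.     0.    -0.    -0.   ]]
0 25 0 0 err mm 0.0 [-0.5  -0.75 -0.6   1.29  0.08]
0 25 0 -25 err mm 0.0 [-0.3  -0.63 -0.52  1.28 -0.18]
0 25 0 25 err mm 0.0 [-0.69 -0.71 -0.58  1.4   0.32]
0 25 0.06 0 err mm 0.0 [-0.52 -0.78 -0.51  1.41  0.09]
0 25 0.06 -25 err mm 0.0 [-0.26 -0.64 -0.43  1.39 -0.19]
0 25 0.06 25 err mm 0.0 [-0.75 -0.73 -0.48  1.53  0.33]
0 30 0 0 err mm 2.3 [-0.51 -0.84 -0.68  1.24  0.09]
0 30 0 -25 err mm 0.0 [-0.26 -0.72 -0.62  1.21 -0.23]
0 30 0 25 err mm 0.0 [-0.76 -0.83 -0.68  1.38  0.4 ]
0 30 0.06 0 err mm 4.4 [-0.52 -0.84 -0.56  1.37  0.09]
0 30 0.06 -25 err mm 0.0 [-0.21 -0.74 -0.53  1.32 -0.25]
0 30 0.06 25 err mm 1.2 [-0.84 -0.84 -0.58  1.53  0.42]
0 35 0 0 err mm 9.0 [-0.49 -0.84 -0.68  1.21  0.07]
0 35 0 -25 err mm 0.0 [-0.21 -0.82 -0.71  1.13 -0.29]
0 35 0 25 err mm 5.4 [-0.81 -0.84 -0.7   1.38  0.47]
0 35 0.06 0 err mm 12.0 [-0.49 -0.84 -0.57  1.35  0.06]
[... 2418 characters left out ...]
1 -0.77 -0.63  1.79  0.69]
30 45 0 0 err mm 18.7 [-0.79 -0.84 -0.73  1.42  0.6 ]
30 45 0 -25 err mm 22.5 [-0.23 -0.84 -0.7   1.14 -0.08]
30 45 0 25 err mm 0.0 [-0.97 -0.82 -0.79  1.66  0.78]
30 45 0.06 0 err mm 22.2 [-0.91 -0.84 -0.63  1.65  0.62]
30 45 0.06 -25 err mm 26.6 [-0.18 -0.84 -0.59  1.29 -0.13]
30 45 0.06 25 err mm 0.0 [-1.1  -0.82 -0.72  1.87  0.77]
30 50 0 0 err mm 23.6 [-0.88 -0.84 -0.76  1.46  0.7 ]
30 50 0 -25 err mm 28.5 [-0.15 -0.84 -0.71  1.08 -0.17]
30 50 0 25 err mm 0.9 [-1.04 -0.84 -0.85  1.72  0.86]
30 50 0.06 0 err mm 27.4 [-1.01 -0.84 -0.68  1.73  0.71]
30 50 0.06 -25 err mm 33.1 [-0.07 -0.84 -0.62  1.24 -0.26]
30 50 0.06 25 err mm 1.2 [-1.18 -0.84 -0.78  1.95  0.83]
```

A straight 45° tilt is out of reach because of joint 2. If I open the gripper and hook with the inner (lower) finger, the tool axis moves about 50 mm outward and up. I'll check whether that is reachable.

```bash
cat > reach2.py <<'E'
from reach import *
C=np.array([.388,-.060])
def pose(swing,tilt,yaw,depth,lift,lean=50,off=.05):
    u=np.radians(-17.3+swing);y=u+np.radians(yaw);t=np.radians(tilt);l=np.radians(lean)
    d=np.array([np.sin(t)*np.cos(y),np.sin(t)*np.sin(y),-np.cos(t)])
    n=np.array([np.cos(t)*np.cos(y),np.cos(t)*np.sin(y),np.sin(t)])
    ctr=np.r_[C+(.11+.0255*np.sin(l))*np.array([np.cos(u),np.sin(u)]),.254+.0255*np.cos(l)+lift]
    return ctr+(depth+.013)*d+off*n,d,ctr
if __name__=='__main__':
  for tilt in(30,35,40,45,50):
   for swing,yaw in((0,0),(0,-15),(0,-30),(30,0),(30,-30)):
    es=[]
    for depth,lift in((-.03,.0),(.013,.0),(.013,.03)):
      x,d,_=pose(swing,tilt,yaw,depth,lift);q,e=ik(x,d);es.append((1e3*e).round(1))
    print(tilt,swing,yaw,es,q.round(2))
E
python3 reach2.py
```

```text
30 0 0 [np.float64(0.0), np.float64(0.0), np.float64(0.0)] [-0.49 -0.66 -0.52  1.19  0.09]
30 0 -15 [np.float64(0.0), np.float64(0.0), np.float64(0.0)] [-0.38 -0.61 -0.49  1.18 -0.09]
30 0 -30 [np.float64(0.0), np.float64(0.0), np.float64(0.0)] [-0.29 -0.53 -0.43  1.21 -0.26]
30 30 0 [np.float64(0.0), np.float64(0.0), np.float64(0.0)] [-0.51 -0.66 -0.52  1.31  0.34]
30 30 -30 [np.float64(0.0), np.float64(0.0), np.float64(0.0)] [-0.31 -0.66 -0.52  1.19  0.  ]
35 0 0 [np.float64(1.8), np.float64(0.0), np.float64(0.0)] [-0.51 -0.79 -0.63  1.13  0.12]
35 0 -15 [np.float64(0.0), np.float64(0.0), np.float64(0.0)] [-0.37 -0.73 -0.59  1.11 -0.11]
35 0 -30 [np.float64(0.0), np.float64(0.0), np.float64(0.0)] [-0.25 -0.61 -0.51  1.14 -0.32]
35 30 0 [np.float64(0.8), np.float64(0.0), np.float64(0.0)] [-0.58 -0.78 -0.62  1.27  0.42]
35 30 -30 [np.float64(1.5), np.float64(0.0), np.float64(0.0)] [-0.31 -0.79 -0.63  1.12  0.01]
40 0 0 [np.float64(9.3), np.float64(6.0), np.float64(4.2)] [-0.5  -0.84 -0.67  1.09  0.12]
40 0 -15 [np.float64(4.1), np.float64(1.4), np.float64(0.0)] [-0.35 -0.84 -0.69  1.
[... 534 characters left out ...]
)] [-0.15 -0.76 -0.68  0.99 -0.46]
45 30 0 [np.float64(13.9), np.float64(10.8), np.float64(9.1)] [-0.69 -0.84 -0.68  1.28  0.57]
45 30 -30 [np.float64(15.1), np.float64(11.8), np.float64(10.1)] [-0.24 -0.84 -0.68  1.04 -0.08]
50 0 0 [np.float64(24.1), np.float64(20.1), np.float64(18.2)] [-0.44 -0.84 -0.67  1.04  0.04]
50 0 -15 [np.float64(15.2), np.float64(12.2), np.float64(10.8)] [-0.21 -0.84 -0.72  0.94 -0.32]
50 0 -30 [np.float64(2.4), np.float64(0.7), np.float64(0.0)] [-0.1  -0.83 -0.76  0.91 -0.53]
50 30 0 [np.float64(19.9), np.float64(16.6), np.float64(15.0)] [-0.75 -0.84 -0.7   1.31  0.66]
50 30 -30 [np.float64(21.5), np.float64(18.0), np.float64(16.3)] [-0.17 -0.84 -0.69  1.   -0.17]
```

Tilt 35° with yaw 0 works with the inner finger. Now I'll fit the ring's pose (origin and lean) from its masks.

```bash
cat > ring.py <<'E'
from h import *
from scipy.optimize import least_squares
def ring_fit(cams,az0,zpin=.254,pic=None):
    dat=[]
    for n in cams:
        c=manip.camera(n); m=[x for x in manip.outline_of('pull_ring',n)]
        if not m: print(n,'none'); continue
        M=m[0]['mask']; v,u=np.nonzero(M); print(n,round(m[0]['conf'],2),len(u),u.min(),u.max(),v.min(),v.max())
        dat.append((c,np.c_[u,v].astype(float),M))
    ph=np.linspace(0,2*np.pi,120)
    def proj(c,P):
        X=P@np.array(c['R']).T+np.array(c['t']);k=np.array(c['intrinsics']);return (X@k.T)[:,:2]/X[:,2:]
    def circ(p):
        x,y,lean=p; r=np.array([np.cos(az0),np.sin(az0),0]);zz=np.array([0,0,1.]);yy=np.cross(zz,r)
        l=np.sin(lean)*r+np.cos(lean)*zz; o=np.array([x,y,zpin]); ce=o+.0255*l
        return ce+.0255*(np.outer(np.cos(ph),l)+np.outer(np.sin(ph),yy))
    def res(p):
        out=[]
        for c,uv,M in dat:
            q=proj(c,circ(p)); D=np.hypot(*(uv[:,None]-q[None]).transpose(2,0,1))
            out+= [D.min(1)/np.sqrt(len(uv)), D.min(0)/np.sqrt(120)]
        return np.concatenate(out)
    s=least_squares(res,[.493,-.094,.8]); print('ring xy',s.x[:2].round(4),'lean',np.degrees(s.x[2]).round(1),'cost',s.cost.round(2))
    if pic and dat:
        im=dat[0][0]['color'][:,:,::-1].copy()
        for u,v in proj(dat[0][0],circ(s.x)): cv2.circle(im,(int(u),int(v)),1,(0,255,0),-1)
        cv2.imwrite('pics/'+pic,im)
    return s.x
E
python3 - <<'E'
from ring import *
ring_fit(['wrist','scene','top'],-.302,pic='r1.png')
E
```

```text
wrist 0.94 869 203 261 168 225
scene 0.55 3064 148 210 191 257
top 0.65 1835 301 351 162 216
ring xy [ 0.5851 -0.1594] lean 178.2 cost 2772.45
```

View pics/r1.png

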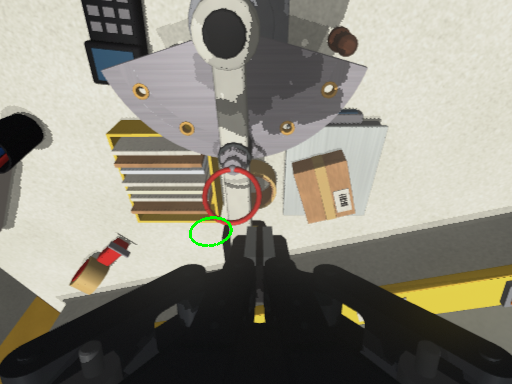

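The overlay shows the wrist mask sitting on the real ring (203–261, 168–225). The scene and top masks are the letter tray, so I'll fit from the wrist view only.

```bash
python3 - <<'E'
from ring import *
s=ring_fit(['wrist'],-.302)
from reach2 import *
from scipy.spatial.transform import Rotation as R
o=manip.get_obs();Rc=R.from_quat(o['tcp_rot'])
C[:]=s[:2]-.11*np.array([np.cos(-.302),np.sin(-.302)]); print('pivot',C)
print('now',o['tool_pos'].round(4),'y axis',Rc.as_matrix()[:,1].round(3))
for depth in(-.05,-.03,.013):
    x,d,ctr=pose(0,35,0,depth,0,lean=np.degrees(s[2])); print(depth,'TCP',x.round(4),'d',d.round(3),'ctr',ctr.round(4),ik(x,d)[1].round(4))
n=-np.cross(d,np.cross([0,0,1],d)); 
n=np.array([0,0,1])-d*d[2]; n/=np.linalg.norm(n)
for sg in(1,-1):
    z=sg*n; Rt=R.from_matrix(np.c_[np.cross(d,z),d,z]); print(sg,(Rt*Rc.inv()).as_rotvec().round(3))
E
```

```text
wrist 0.87 756 202 260 164 219
ring xy [ 0.4948 -0.0928] lean 37.5 cost 1.28
pivot [ 0.38976354 -0.06010337]
now [ 0.479  -0.0585  0.3742] y axis [ 0.341 -0.126 -0.932]
-0.05 TCP [ 0.5285 -0.1033  0.3332] d [ 0.548 -0.171 -0.819] ctr [ 0.5096 -0.0974  0.2742] 0.003
-0.03 TCP [ 0.5394 -0.1067  0.3168] d [ 0.548 -0.171 -0.819] ctr [ 0.5096 -0.0974  0.2742] 0.002
0.013 TCP [ 0.563  -0.114   0.2816] d [ 0.548 -0.171 -0.819] ctr [ 0.5096 -0.0974  0.2742] 0.0
1 [ 0.662 -0.419 -1.382]
-1 [-0.747  0.051  1.393]
```

```bash
python3 -m handwheel '[{"translation":[0.0055,-0.0043,0],"rot":[0.06,-0.038,-0.126],"fingers":-1},{"translation":[0.0055,-0.0043,0],"rot":[0.06,-0.038,-0.126],"fingers":-1},{"translation":[0.0055,-0.0043,0],"rot":[0.06,-0.038,-0.126],"fingers":-1},{"translation":[0.0055,-0.0043,0],"rot":[0.06,-0.038,-0.126],"fingers":-1},{"translation":[0.0055,-0.0043,0],"rot":[0.06,-0.038,-0.126],"fingers":0},{"translation":[0.0055,-0.0043,0],"rot":[0.06,-0.038,-0.126],"fingers":1},{"translation":[0.0055,-0.0043,0],"rot":[0.06,-0.038,-0.126],"fingers":1},{"translation":[0.0055,-0.0043,0],"rot":[0.06,-0.038,-0.126],"fingers":1},{"translation":[0.0055,-0.0043,0],"rot":[0.06,-0.038,-0.126],"fingers":1},{"translation":[0.0055,-0.0043,0],"rot":[0.06,-0.038,-0.126],"fingers":1},{"translation":[0.0055,-0.0043,0],"rot":[0.06,-0.038,-0.126],"fingers":1},{"translation":[0,0,0],"rot":[0,0,0],"fingers":1},{"translation":[0,0,0],"rot":[0,0,0],"fingers":1}]'
cat > plan.py <<'E'
from ring import *
from reach2 import *
from scipy.spatial.transform import Rotation as R
def target(swing,tilt,yaw,depth,lift,lean,xy,verb=True,off=.05):
    C[:]=np.array(xy)-.11*np.array([np.cos(-.302),np.sin(-.302)])
    o=manip.get_obs();Rc=R.from_quat(o['tcp_rot'])
    x,d,ctr=pose(swing,tilt,yaw,depth,lift,lean=lean,off=off)
    n=np.array([0,0,1])-d*d[2]; n/=np.linalg.norm(n)
    Rt=R.from_matrix(np.c_[np.cross(d,n),d,n])
    print('t',o['time'],'q',o['q'].round(2),'F',o['force'].round(1),'dx',(x-o['tool_pos']).round(4),'rot',(Rt*Rc.inv()).as_rotvec().round(3),'ikerr',ik(x,d)[1].round(4))
E
python3 - <<'E'
from plan import *
for dep in(-.05,-.03,.013): target(0,35,0,dep,0,37.5,(.4948,-.0928))
snap('wrist','w3.png')
print([(x['point'].round(4) if hasattr(x['point'],'round') else x['point'],x['conf']) for x in manip.landmark_of('pull_ring','wrist')])
E
```

```text
time: 5.9
tool_pos: [0.5392, -0.1056, 0.3738]
tcp_rot: [0.275, -0.372, 0.714, -0.526]
force: [-0.7, 0.2, -0.6]
gripper_width: 0.0853
t 5.9 q [-0.49 -0.78 -0.49  1.26  0.11  1.41] F [-0.7  0.2 -0.6] dx [-0.0107  0.0023 -0.0406] rot [ 0.    -0.002 -0.002] ikerr 0.003
t 5.9 q [-0.49 -0.78 -0.49  1.26  0.11  1.41] F [-0.7  0.2 -0.6] dx [ 0.0002 -0.0011 -0.0569] rot [ 0.    -0.002 -0.002] ikerr 0.002
t 5.9 q [-0.49 -0.78 -0.49  1.26  0.11  1.41] F [-0.7  0.2 -0.6] dx [ 0.0238 -0.0084 -0.0922] rot [ 0.    -0.002 -0.002] ikerr 0.0
[([0.491, -0.0943, 0.2515], 0.87)]
```

View pics/w3.png

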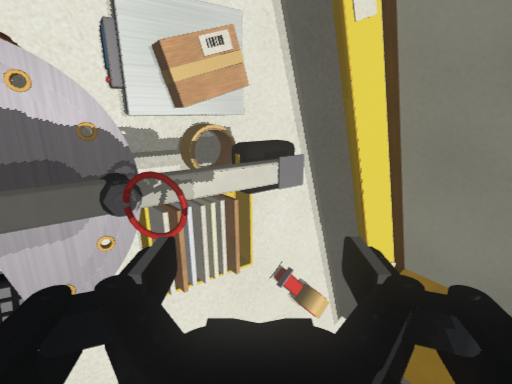

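The inner fingertip (about px 160, 245) lines up with the ring (centre 155, 205), and the approach is clear. I'll move to 30 mm short of the ring and refit.

```bash
python3 -m handwheel '[{"translation":[0,-0.001,-0.015],"rot":[0,0,0],"fingers":1},{"translation":[0,0,-0.02],"rot":[0,0,0],"fingers":1},{"translation":[0,0,-0.02],"rot":[0,0,0],"fingers":1},{"translation":[0,0,0],"rot":[0,0,0],"fingers":1}]'
python3 - <<'E'
from plan import *
s=ring_fit(['wrist'],-.302,pic='r2.png')
for dep in(-.03,.0,.013): target(0,35,0,dep,0,np.degrees(s[2]),s[:2])
E
```

```text
time: 6.4
tool_pos: [0.5389, -0.1065, 0.3153]
tcp_rot: [0.275, -0.375, 0.713, -0.525]
force: [-0.7, 0.4, 0.1]
gripper_width: 0.0853
wrist 0.58 1442 141 222 186 268
ring xy [ 0.4949 -0.093 ] lean 41.0 cost 8.79
t 6.5 q [-0.5  -0.84 -0.63  1.19  0.11  1.41] F [-0.3 -0.1  0.6] dx [ 0.0009 -0.0003 -0.0034] rot [-0.001 -0.002  0.001] ikerr 0.0018
t 6.5 q [-0.5  -0.84 -0.63  1.19  0.11  1.41] F [-0.3 -0.1  0.6] dx [ 0.0174 -0.0054 -0.028 ] rot [-0.001 -0.002  0.001] ikerr 0.0
t 6.5 q [-0.5  -0.84 -0.63  1.19  0.11  1.41] F [-0.3 -0.1  0.6] dx [ 0.0245 -0.0076 -0.0387] rot [-0.001 -0.002  0.001] ikerr 0.0
```

View pics/r2.png

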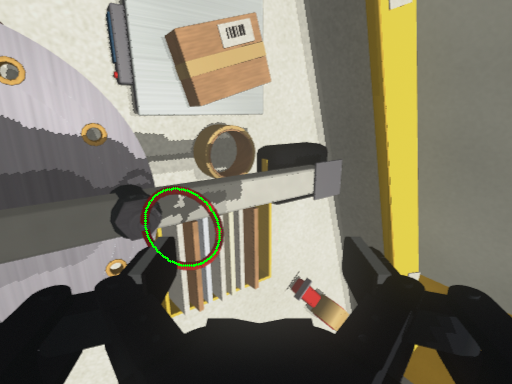

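```bash
python3 -m handwheel '[{"translation":[0.005,-0.0015,-0.008],"rot":[0,0,0],"fingers":1},{"translation":[0.005,-0.0015,-0.008],"rot":[0,0,0],"fingers":1},{"translation":[0.005,-0.0015,-0.008],"rot":[0,0,0],"fingers":1},{"translation":[0.005,-0.0015,-0.008],"rot":[0,0,0],"fingers":1},{"translation":[0.005,-0.0015,-0.008],"rot":[0,0,0],"fingers":1},{"translation":[0.001,-0.0005,-0.002],"rot":[0,0,0],"fingers":1},{"translation":[0,0,0],"rot":[0,0,0],"fingers":1}]'
python3 - <<'E'
from plan import *
target(0,35,0,.015,0,40,(.4949,-.093))
a=snap('wrist','w4.png')['color'];b=snap('scene','s4.png')['color']
z=cv2.resize(b[95:195,150:283],(512,384),interpolation=cv2.INTER_CUBIC)
cv2.imwrite('pics/c4.png',cv2.resize(np.hstack([a,z])[:,:,::-1],(800,300)))
E
```

```text
time: 7.2
tool_pos: [0.5656, -0.1148, 0.2759]
tcp_rot: [0.274, -0.374, 0.714, -0.525]
force: [0.1, -0.2, 0.0]
gripper_width: 0.0854
t 7.2 q [-0.48 -0.78 -0.67  1.08  0.1   1.42] F [ 0.1 -0.2  0. ] dx [-0.0006  0.      0.0034] rot [-0.003 -0.003  0.002] ikerr 0.0
```

View pics/c4.png

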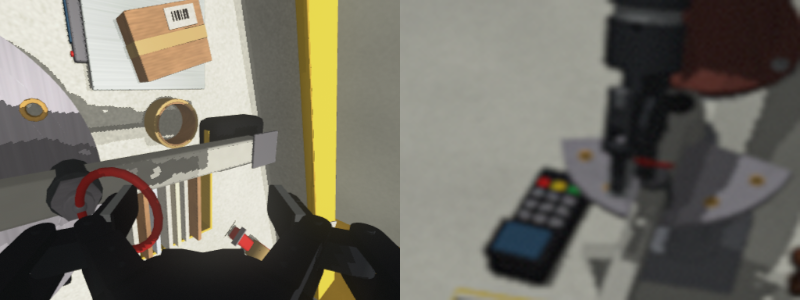

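```bash
python3 -c "
import cv2
a=cv2.imread('pics/w4.png')[190:350,60:240]
cv2.imwrite('pics/z4.png',cv2.resize(a,None,fx=3.7,fy=3.7,interpolation=cv2.INTER_CUBIC))"
```

```text
(no output)
```

View pics/z4.png

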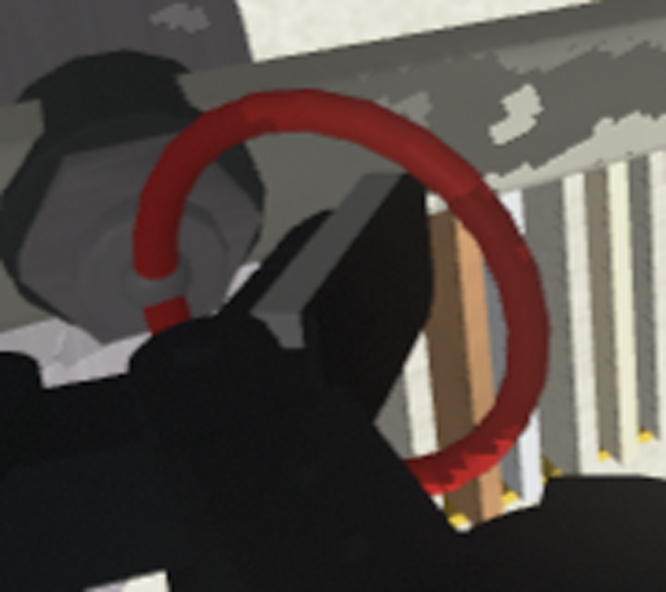

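The finger is inside the ring, with the wire running around the tip (seen at 3.7x zoom). Next I'll take up the slack along the ring's lean and add 5° of tilt.

```bash
python3 -m handwheel '[{"translation":[0.002,-0.0006,0.0014],"rot":[-0.0065,-0.021,0],"fingers":1},{"translation":[0.002,-0.0006,0.0014],"rot":[-0.0065,-0.021,0],"fingers":1},{"translation":[0.002,-0.0006,0.0014],"rot":[-0.0065,-0.021,0],"fingers":1},{"translation":[0.002,-0.0006,0.0014],"rot":[-0.0065,-0.021,0],"fingers":1},{"translation":[0.002,-0.0006,0.0014],"rot":[0,0,0],"fingers":1},{"translation":[0.001,-0.0003,0.001],"rot":[0,0,0],"fingers":1},{"translation":[0,0,0],"rot":[0,0,0],"fingers":1}]'
python3 - <<'E'
from plan import *
target(0,40,0,.015,0,40,(.4949,-.093))
E
python3 -m handwheel '[{"translation":[0.001,-0.0003,0.001],"rot":[0,0,0],"fingers":1},{"translation":[0.001,-0.0003,0.001],"rot":[0,0,0],"fingers":1},{"translation":[0.001,-0.0003,0.001],"rot":[0,0,0],"fingers":1},{"translation":[0,0,0],"rot":[0,0,0],"fingers":1}]'
```

```text
time: 8.0
tool_pos: [0.5818, -0.1189, 0.2837]
tcp_rot: [0.253, -0.346, 0.728, -0.535]
force: [-5.7, 0.7, -5.9]
gripper_width: 0.0857
t 8.0 q [-0.48 -0.83 -0.72  1.    0.11  1.43] F [-5.7  0.7 -5.9] dx [-0.0175  0.0043  0.0005] rot [-0.005 -0.011  0.002] ikerr 0.0059
time: 8.4
tool_pos: [0.5843, -0.1197, 0.2859]
tcp_rot: [0.253, -0.346, 0.728, -0.535]
force: [-8.7, 1.7, -8.0]
gripper_width: 0.0855
```

```bash
python3 -m handwheel '[{"translation":[0,0,0.002],"rot":[0,0,0],"fingers":1},{"translation":[0,0,0.002],"rot":[0,0,0],"fingers":1},{"translation":[0,0,0.002],"rot":[0,0,0],"fingers":1},{"translation":[0,0,0.002],"rot":[0,0,0],"fingers":1},{"translation":[0,0,0],"rot":[0,0,0],"fingers":1}]'
python3 -m handwheel '[{"translation":[0,0,0.002],"rot":[0,0,0],"fingers":1},{"translation":[0,0,0.002],"rot":[0,0,0],"fingers":1},{"translation":[0,0,0],"rot":[0,0,0],"fingers":1}]'
python3 - <<'E'
from plan import *
o=manip.get_obs();print(o['force'].round(1),o['q'].round(2))
a=snap('wrist','w5.png')['color']
cv2.imwrite('pics/z5.png',cv2.resize(a[170:350,30:270,::-1],None,fx=3,fy=3,interpolation=cv2.INTER_CUBIC))
print([(np.round(x['point'],4),x['conf']) for x in manip.landmark_of('pull_ring','wrist')])
E
```

```text
time: 8.9
tool_pos: [0.584, -0.1196, 0.2934]
tcp_rot: [0.253, -0.347, 0.728, -0.535]
force: [-9.5, 1.7, -7.7]
gripper_width: 0.0852
time: 9.2
tool_pos: [0.5839, -0.1195, 0.297]
tcp_rot: [0.254, -0.347, 0.728, -0.535]
force: [-9.6, 2.1, -10.6]
gripper_width: 0.0853
[ -9.6   2.1 -10.6] [-0.48 -0.8  -0.68  1.02  0.11  1.44]
[(array([ 0.489 , -0.094 ,  0.2707]), 0.88)]
```

View pics/z5.png

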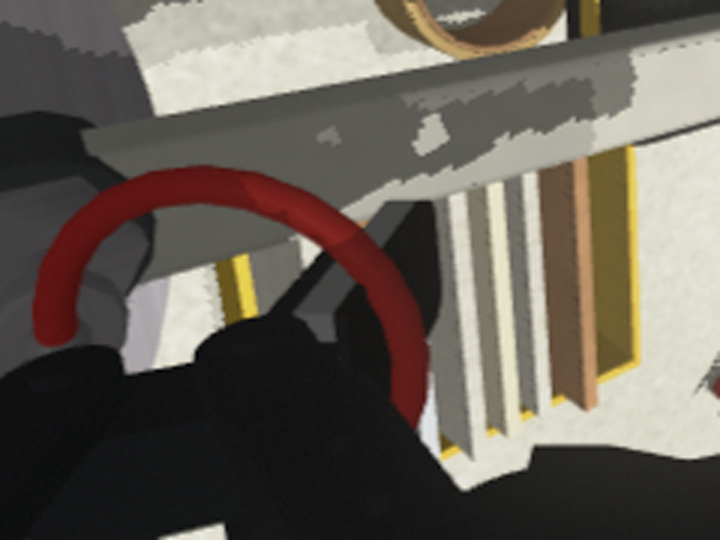

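The finger is clearly hooked through the ring, and the ring origin is at about z = 0.270, so the lift is roughly 14–16 mm. Now I'll swing about the pivot.

```bash
python3 - <<'E'
import numpy as np
r=np.array([.584-.3898,-.1197+.0601]);a0=np.arctan2(r[1],r[0]);R=np.hypot(*r)
A=a0+np.radians(np.arange(0,37,2));P=np.c_[R*np.cos(A),R*np.sin(A)]
for i,d in enumerate(np.diff(P,axis=0)):print(2*i+2,d.round(4))
E
```

```text
2 [0.002  0.0068]
4 [0.0017 0.0069]
6 [0.0015 0.0069]
8 [0.0012 0.007 ]
10 [0.001 0.007]
12 [0.0007 0.0071]
14 [0.0005 0.0071]
16 [0.0003 0.0071]
18 [0.     0.0071]
20 [-0.0002  0.0071]
22 [-0.0005  0.0071]
24 [-0.0007  0.0071]
26 [-0.001  0.007]
28 [-0.0012  0.007 ]
30 [-0.0015  0.0069]
32 [-0.0017  0.0069]
34 [-0.0019  0.0068]
36 [-0.0022  0.0067]
```

```bash
python3 -m handwheel '[{"translation":[0.002,0.0068,0],"rot":[0,0,0.035],"fingers":1},{"translation":[0.0017,0.0069,0],"rot":[0,0,0.035],"fingers":1},{"translation":[0.0015,0.0069,0],"rot":[0,0,0.035],"fingers":1},{"translation":[0.0012,0.007,0],"rot":[0,0,0.035],"fingers":1},{"translation":[0.001,0.007,0],"rot":[0,0,0.035],"fingers":1},{"translation":[0,0,0],"rot":[0,0,0],"fingers":1}]'
cat > ang.py <<'E'
from plan import *
c=manip.camera('wrist');manip.camera('top')
o=manip.get_obs();print('t',o['time'],'F',o['force'].round(1),'tcp',o['tool_pos'].round(4),o['q'].round(2))
a=np.degrees(np.arctan2(o['tool_pos'][1]+.0601,o['tool_pos'][0]-.3898));print('tcp angle rel',(a+17.1).round(1))
for n,cam in(('pull_ring','wrist'),('scan_window','top'),('scan_window','wrist')):
    for x in manip.landmark_of(n,cam)[:1]:
        p=np.array(x['point']);print(n,cam,p.round(4),round(x['conf'],2),'ang',(np.degrees(np.arctan2(p[1]+.0601,p[0]-.3898))+17.3).round(1))
E
python3 ang.py
```

```text
time: 9.9
tool_pos: [0.5912, -0.0846, 0.2966]
tcp_rot: [0.283, -0.324, 0.678, -0.597]
force: [-10.7, 0.9, -9.2]
gripper_width: 0.0856
t 10.0 F [-11.1   1.9  -9.5] tcp [ 0.5912 -0.085   0.2966] [-0.48 -0.79 -0.68  1.04  0.22  1.3 ]
tcp angle rel 10.1
pull_ring wrist [ 0.496  -0.0778  0.266 ] 0.6 ang 7.8
scan_window top [ 0.6867 -0.0959  0.1541] 0.51 ang 10.4
```

The arm is following. I'll continue to about 26°.

```bash
python3 -m handwheel '[{"translation":[0.0007,0.0071,0],"rot":[0,0,0.035],"fingers":1},{"translation":[0.0005,0.0071,0],"rot":[0,0,0.035],"fingers":1},{"translation":[0.0003,0.0071,0],"rot":[0,0,0.035],"fingers":1},{"translation":[0,0.0071,0],"rot":[0,0,0.035],"fingers":1},{"translation":[-0.0002,0.0071,0],"rot":[0,0,0.035],"fingers":1},{"translation":[-0.0005,0.0071,0],"rot":[0,0,0.035],"fingers":1},{"translation":[-0.0007,0.0071,0],"rot":[0,0,0.035],"fingers":1},{"translation":[-0.001,0.007,0],"rot":[0,0,0.035],"fingers":1},{"translation":[0,0,0],"rot":[0,0,0],"fingers":1}]'; python3 ang.py
```

```text
time: 11.05
tool_pos: [0.5903, -0.0285, 0.2969]
tcp_rot: [-0.325, 0.282, -0.588, 0.685]
force: [-11.4, -3.2, -9.9]
gripper_width: 0.0854
t 11.15 F [-11.3  -1.9  -9.9] tcp [ 0.5903 -0.0289  0.2969] [-0.47 -0.77 -0.65  1.1   0.38  1.07]
tcp angle rel 25.9
pull_ring wrist [ 0.4927 -0.0463  0.2721] 0.96 ang 24.9
scan_window top [ 0.6869 -0.0169  0.1526] 0.89 ang 25.6
scan_window wrist [ 0.4929 -0.046   0.2723] 0.64 ang 25.1
```

The arm is at about 25.7°. I'll lower until the pin rests on the plate and the force drops, then creep to the hole.

```bash
python3 -m handwheel '[{"translation":[0,0,-0.0015],"rot":[0,0,0],"fingers":1},{"translation":[0,0,-0.0015],"rot":[0,0,0],"fingers":1},{"translation":[0,0,0],"rot":[0,0,0],"fingers":1}]'; python3 -m handwheel '[{"translation":[0,0,-0.0015],"rot":[0,0,0],"fingers":1},{"translation":[0,0,-0.0015],"rot":[0,0,0],"fingers":1},{"translation":[0,0,0],"rot":[0,0,0],"fingers":1}]'
```

```text
time: 11.6
tool_pos: [0.5904, -0.0289, 0.2939]
tcp_rot: [-0.324, 0.282, -0.588, 0.685]
force: [-10.6, -2.1, -9.1]
gripper_width: 0.0855
time: 11.9
tool_pos: [0.5905, -0.0289, 0.2912]
tcp_rot: [-0.324, 0.281, -0.589, 0.685]
force: [-10.5, -1.8, -8.6]
gripper_width: 0.0856
```

```bash
python3 -m handwheel '[{"translation":[0,0,-0.001],"rot":[0,0,0],"fingers":1},{"translation":[0,0,-0.001],"rot":[0,0,0],"fingers":1},{"translation":[0,0,0],"rot":[0,0,0],"fingers":1}]'; python3 -m handwheel '[{"translation":[0,0,-0.001],"rot":[0,0,0],"fingers":1},{"translation":[0,0,-0.001],"rot":[0,0,0],"fingers":1},{"translation":[0,0,0],"rot":[0,0,0],"fingers":1}]'
```

```text
time: 12.2
tool_pos: [0.5906, -0.0289, 0.2895]
tcp_rot: [-0.324, 0.281, -0.589, 0.685]
force: [-10.0, -1.5, -8.9]
gripper_width: 0.085
time: 12.5
tool_pos: [0.5911, -0.0289, 0.2884]
tcp_rot: [-0.324, 0.28, -0.589, 0.685]
force: [-6.7, -0.9, -6.4]
gripper_width: 0.0853
```

The force is falling because the pin is on the plate. I'll give the ring about 4 mm of slack, then creep round.

```bash
python3 -m handwheel '[{"translation":[-0.0015,-0.0002,-0.0015],"rot":[0,0,0],"fingers":1},{"translation":[-0.0015,-0.0002,-0.0015],"rot":[0,0,0],"fingers":1},{"translation":[0,0,0],"rot":[0,0,0],"fingers":1},{"translation":[-0.0003,0.0018,0],"rot":[0,0,0.0087],"fingers":1},{"translation":[-0.0003,0.0018,0],"rot":[0,0,0.0087],"fingers":1},{"translation":[-0.0003,0.0018,0],"rot":[0,0,0.0087],"fingers":1},{"translation":[-0.0003,0.0018,0],"rot":[0,0,0.0087],"fingers":1},{"translation":[-0.0003,0.0018,0],"rot":[0,0,0.0087],"fingers":1},{"translation":[-0.0003,0.0018,0],"rot":[0,0,0.0087],"fingers":1},{"translation":[0,0,0],"rot":[0,0,0],"fingers":1}]'; python3 ang.py
```

```text
time: 13.5
tool_pos: [0.5864, -0.0175, 0.2857]
tcp_rot: [-0.331, 0.272, -0.57, 0.701]
force: [-8.2, 1.1, -7.8]
gripper_width: 0.0855
t 13.6 F [-7.4  0.  -7.5] tcp [ 0.5862 -0.0176  0.2851] [-0.47 -0.78 -0.68  1.11  0.41  1.02]
tcp angle rel 29.3
pull_ring wrist [ 0.4956 -0.0409  0.2551] 0.61 ang 27.6
scan_window top [6.840e-01 2.000e-04 1.547e-01] 0.55 ang 28.9
```

The force has come back, so the nose seems to have dropped and drawn the ring onto the finger. I'll give it more slack.

```bash
python3 -m handwheel '[{"translation":[-0.0015,-0.0003,-0.0013],"rot":[0,0,0],"fingers":1},{"translation":[-0.0015,-0.0003,-0.0013],"rot":[0,0,0],"fingers":1},{"translation":[0,0,0],"rot":[0,0,0],"fingers":1}]'
python3 -m handwheel '[{"translation":[-0.0015,-0.0003,-0.0013],"rot":[0,0,0],"fingers":1},{"translation":[-0.0015,-0.0003,-0.0013],"rot":[0,0,0],"fingers":1},{"translation":[-0.0015,-0.0003,-0.0013],"rot":[0,0,0],"fingers":1},{"translation":[0,0,0],"rot":[0,0,0],"fingers":1}]'
python3 ang.py;python3 - <<'E'
from ring import *
for z in (.254,.264):ring_fit(['wrist'],-.302+.5236,zpin=z)
E
```

```text
time: 14.05
tool_pos: [0.5841, -0.0187, 0.2845]
tcp_rot: [-0.33, 0.271, -0.571, 0.701]
force: [-4.6, 2.1, -4.6]
gripper_width: 0.0855
time: 14.45
tool_pos: [0.5801, -0.0203, 0.2819]
tcp_rot: [-0.33, 0.269, -0.572, 0.701]
force: [-0.3, -0.1, 0.3]
gripper_width: 0.0855
t 14.55 F [-0.6  0.7  0.6] tcp [ 0.5802 -0.0202  0.2818] [-0.48 -0.81 -0.7   1.11  0.42  1.01]
tcp angle rel 28.9
pull_ring wrist [ 0.4896 -0.0398  0.251 ] 0.79 ang 28.8
scan_window top [0.6802 0.0043 0.1519] 0.84 ang 29.8
scan_window wrist [ 0.6891 -0.006   0.0404] 0.32 ang 27.5
wrist 0.8 2728 62 185 217 317
ring xy [ 0.4967 -0.0352] lean 43.5 cost 120.7
wrist 0.71 2663 63 186 218 316
ring xy [ 0.4952 -0.0299] lean 37.2 cost 154.98
```

The force is zero, the ring is back at its home height, and the window reads within about 7 mm of the scale centre. I'll back the finger out along its axis while easing the tilt.

```bash
python3 -m handwheel '[{"translation":[-0.002,-0.0005,0.0035],"rot":[-0.0066,0.029,0],"fingers":1},{"translation":[-0.002,-0.0005,0.0035],"rot":[-0.0066,0.029,0],"fingers":1},{"translation":[-0.003,-0.0006,0.005],"rot":[-0.0066,0.029,0],"fingers":1},{"translation":[-0.003,-0.0006,0.005],"rot":[-0.0066,0.029,0],"fingers":1},{"translation":[0,0,0],"rot":[0,0,0],"fingers":1}]'
python3 -m handwheel '[{"translation":[-0.003,-0.0006,0.005],"rot":[-0.0066,0.029,0],"fingers":1},{"translation":[-0.003,-0.0006,0.005],"rot":[-0.0066,0.029,0],"fingers":1},{"translation":[-0.003,-0.0006,0.006],"rot":[0,0,0],"fingers":1},{"translation":[-0.003,-0.0006,0.006],"rot":[0,0,0],"fingers":1},{"translation":[0,0,0],"rot":[0,0,0],"fingers":1}]'
python3 - <<'E'
from ring import *
ring_fit(['wrist'],-.302+.5236,pic='r6.png')
E
python3 ang.py
```

```text
time: 15.4
tool_pos: [0.5695, -0.0222, 0.2976]
tcp_rot: [-0.373, 0.304, -0.554, 0.68]
force: [-4.7, -0.8, -5.7]
gripper_width: 0.0853
time: 15.9
tool_pos: [0.5584, -0.0248, 0.3217]
tcp_rot: [-0.392, 0.317, -0.546, 0.669]
force: [1.0, -0.4, 0.2]
gripper_width: 0.0854
wrist 0.64 1191 120 180 186 256
ring xy [ 0.4954 -0.0348] lean 28.5 cost 31.68
t 16.1 F [ 0.5 -0.1 -0.4] tcp [ 0.5586 -0.0248  0.3215] [-0.45 -0.62 -0.44  1.32  0.3   0.98]
tcp angle rel 28.9
pull_ring wrist [ 0.4897 -0.0358  0.2537] 0.97 ang 31.0
scan_window top [0.6813 0.0036 0.1541] 0.91 ang 29.6
```

View pics/r6.png

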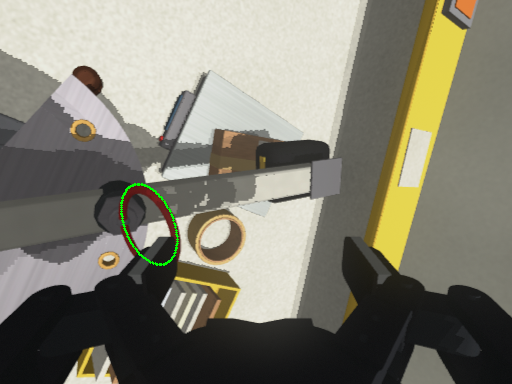

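The finger is out (tip about z = 0.307, above the ring). I'll retract upward and verify from farther off.

```bash
python3 -m handwheel '[{"translation":[-0.003,0,0.015],"rot":[0,0,0],"fingers":1},{"translation":[-0.003,0,0.02],"rot":[-0.02,0.09,0],"fingers":1},{"translation":[-0.003,0,0.02],"rot":[-0.02,0.09,0],"fingers":1},{"translation":[-0.003,0,0.02],"rot":[-0.02,0.09,0],"fingers":1},{"translation":[-0.003,0.01,0.01],"rot":[0,0,0],"fingers":1},{"translation":[0,0,0],"rot":[0,0,0],"fingers":1},{"translation":[0,0,0],"rot":[0,0,0],"fingers":1}]'
python3 ang.py
python3 - <<'E'
from ring import *
for z in(.254,.264): ring_fit(['wrist'],-.302+.5236,zpin=z,pic='r7.png')
for cam in('scene','top'):
  manip.camera(cam)
  for n in ['pull_ring','scan_window','scale_centre','packet','tape_roll','stamp','card_terminal','carton','pen_cup']:
    print(cam,n,[(np.round(x['point'],3),round(x['conf'],2)) for x in manip.landmark_of(n,cam)[:1]])
E
```

```text
time: 16.95
tool_pos: [0.5427, -0.0141, 0.4052]
tcp_rot: [-0.482, 0.388, -0.497, 0.608]
force: [0.5, 0.5, -1.2]
gripper_width: 0.0854
t 17.05 F [ 0.3 -0.6 -0.3] tcp [ 0.5423 -0.0145  0.4049] [-0.33 -0.25  0.06  1.68  0.11  1.04]
tcp angle rel 33.8
pull_ring wrist [ 0.4897 -0.0406  0.253 ] 0.85 ang 28.3
wrist 0.58 601 176 205 172 227
ring xy [ 0.5191 -0.0315] lean -23.3 cost 5.98
wrist 0.62 489 176 205 173 226
ring xy [ 0.5182 -0.0286] lean -21.9 cost 6.9
scene pull_ring [(array([ 0.494, -0.037,  0.25 ]), 0.64)]
scene scan_window [(array([0.676, 0.004, 0.156]), 0.97)]
scene scale_centre [(array([0.679, 0.012, 0.043]), 0.91)]
scene packet [(array([0.466, 0.065, 0.   ]), 0.47)]
scene tape_roll [(array([ 0.67 , -0.137,  0.001]), 0.87)]
scene stamp [(array([0.462, 0.063, 0.   ]), 0.51)]
scene card_terminal [(array([ 0.441, -0.508, -0.002]), 0.55)]
scene carton [(array([0.422, 0.515, 0.001]), 0.69)]
scene pen_cup [(array([ 0.439, -0.508, -0.003]), 0.84)]
top pull_ring [(array([ 0.385, -0.064,  0.003]), 0.39)]
top scan_window []
top scale_centre []
top packet []
top tape_roll [(array([ 0.667, -0.137, -0.001]), 0.46)]
top stamp []
top card_terminal [(array([ 0.349, -0.246,  0.004]), 0.84)]
top carton [(array([0.424, 0.523, 0.002]), 0.72)]
top pen_cup [(array([ 0.44 , -0.511,  0.001]), 0.88)]
```

View pics/r7.png

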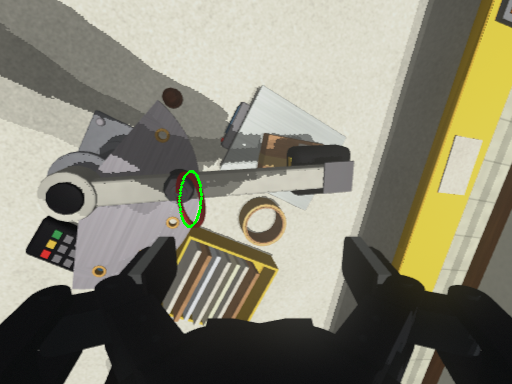

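Four separate readings put the ring origin at z = 0.250–0.254. It would be about 0.264 if the pin were riding on the plate, so the pin is home. I'm handing in.

```bash
python3 -c "
from rig import manip
o=manip.get_obs();print(o['time'],o['force']);print(manip.finish_job())"
```

```text
18.4 [ 0.5785708  -0.07146496 -0.76592939]
the job is handed in; nothing more can be done
None
```

The scanner arm is one hole to the left, over the parcel scale, with the pin sprung home as far as my checks show. I handed the job in at 18.4 s and got no verdict back.

**What I did:** I hooked the inner finger of the open gripper through the ring and lifted the pin about 15 mm. I then swung the arm 30° anticlockwise with the finger in the ring and let the pin down onto the plate just before the hole. I crept on until it dropped in, then drew the finger out. The wrist force stayed under about 16 N at the end of each move.

**Last checks:**
- **Pin:** four readings put the ring origin at 0.250–0.254 m, against 0.254 m for a pin that is home. Resting on the plate it would be about 0.264 m. I did not measure pin travel directly.
- **Scanner:** its window is about 9 mm from the scale centre, at an arm angle of about 29.9°.
- **Robot:** the fingers were clear of everything, with wrist force at noise level.
- **Loose things:** the tape roll, stamp, card terminal, carton and pen cup read within about 5 mm of their starting places.

**Checks that failed or disagreed:**
- **Packet:** the last detections missed the packet or reported the stamp's position instead. In the last picture it was still on the scale, partly hidden by the scanner.
- **Top camera:** the robot blocked its final view of the scanner and scale.
- **Ring lean:** my ring fits after the swing were unreliable, so I ignored them.
- **Ring touch on withdrawal:** backing the finger out briefly touched the ring with about 7 N. The readings after that still showed the pin home.

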